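Run in a viscous coupling on the bench stand

TASK

Run in the viscous coupling on the bench stand: take the crank handle and turn it so that the flywheel underneath (not just the crank, which slips ahead of it) runs anticlockwise seen from above at 20 revolutions per minute, within 3 either way, for at least six seconds without a break. Then bring the flywheel to rest with its white line under the pointer, let go and move clear. Never let the flywheel go past 28 rpm or run backwards, and do not disturb the tools and other things around.

Things in the scene. Friction and masses are not known exactly. Their poses are not given: they have to be found in the camera images.
- stand: Run-in stand, bolted down: green base plate 250 x 250 x 18 mm, vertical shaft in its middle. Origin on the shaft axis at bench height, z up, +x towards the pointer post (30 x 36 x 70 mm, centred 142 mm out). On the shaft from below: flywheel (z 42 to 62 mm), finned round coupling (diameter 102, z 62 to 96), crank arm (z 104 to 126, reaching 75 mm out), upright handle.
- flywheel (a joint): Angle of the flywheel on the stand (rad, counts on over full turns, no stops); 0 and every multiple of 2 pi: white line at the pointer; grows anticlockwise seen from above. Steel disc, diameter 230 mm, 6.5 kg, inertia nominally 0.040 kg m2 (hidden factor 0.75 to 1.3). Its bearings drag with 0.01 N m plus 0.012 N m s x speed, the shoe with more.
- mark (a point): Point on the white painted radial line (11 mm wide, 53 to 115 mm from the axis and down the rim) on top of the flywheel, 98 mm from the axis, height 63 mm.
- pointer (a point): Tip of the steel pointer fixed on the stand, over the flywheel 98 mm from the axis along the stand's +x, height 73.5 mm.
- handle: Black upright crank handle: round grip, diameter 30 mm, height 60 mm, revolving freely on its pin. Origin on the pin axis at its lower end, 122 mm over the bench (top 182), 60 mm from the shaft axis; its yaw means nothing. The crank (0.25 kg) has no stops and starts anywhere round the turn. Free all round: grip from above at about 155 mm and go round without turning the gripper.
- coupling (a point): Top of the finned coupling on the shaft axis, 96 mm high. The crank drives the flywheel only through it: torque = 0.06 N m s x (crank speed - flywheel speed), no spring, no lock. So the flywheel follows with a time constant of about 0.6 s, at 20 rpm the crank has to run some 0.9 to 2.2 rad/s faster than it, depending on the shoe's drag, and when the crank stops it coasts on a while.
- shoe_top (a point): Middle of the top of the drag shoe (height 98 mm), a felt-footed aluminium weight, 0.09 kg, 32 mm across, 36 mm high, that rests on the flywheel 92 mm from the axis straight across from the pointer, in a bracket reaching to 156 mm from the axis, 85 mm high. Its rubbing holds the flywheel back by nominally 0.05 N m, in truth 0.4 to 2 times that (hidden, constant through a run).
- tape: Roll of green tape lying flat, 90 mm across, 25 mm high; origin at the centre of its underside. Leave alone.
- bottle: Blue bottle, 68 mm across, 190 mm high; origin at its foot. Leave alone.
- cup: White cup, 76 mm across, 110 mm high; origin at its foot. Leave alone.
- measure: Yellow tape measure, 70 x 68 x 32 mm; origin at the centre of its underside. Leave alone.
- screwdriver: Screwdriver lying on the bench to one side of the stand. Leave alone.
- spanner: Steel spanner lying on the bench to the other side of the stand. Leave alone.
- case: Blue spectacles case, 160 x 60 x 45 mm; origin at the centre of its underside. Leave alone.

How it is judged:
By the outcome, as a careful person would: the job done as asked, in the order asked, and still so for the second after the job is handed in, with the robot touching nothing.
It also fails if it takes over 67 s, if anything falls off the work surface, if the arm or the gripper's body presses on something with over 40 N, if the wrist force passes 120 N, or if a joint passes its speed limit or range.

ROBOT

A 7-joint arm with a two-finger parallel gripper is mounted at the origin on the work surface. World frame = base frame: x ahead of the robot, y to its left, z up, the work surface at z = 0. Lengths are in m, angles in rad, forces in N, time in s.
With the tool pointing down it reaches from about 0.35 to 0.9 m from the base axis. Payload 8.1 kg.
Tool frame: the origin (TCP) lies at the very end of the fingers, on their centre line; the grasp point (between the pads) lies 19 mm behind it; z points along the fingers, y is the line along which they close (so a half turn about z gives the same grasp; the last joint's range is limited). The gripper opens to 92 mm and grips with 3 to 60 N. Pads are 19 mm wide; open, the fingers measure 130 mm over their backs; the gripper's body (75 mm by 190 mm) begins 47 mm behind the grasp point.
Start: joints at [-1.246, 0.434, 0.025, 1.573, -0.012, 1.134, -0.075], TCP at [0.259, 0.569, 0.227] pointing down, gripper open.
Joint ranges: [-2.62, 2.62], [-0.44, 2.09], [-1.27, 1.32], [0.08, 2.57], [-1.32, 4.46], [0.12, 2], [-2.74, 2.74]. Speed limits (rad/s): [2.22, 2.22, 3.01, 3.01, 3.14, 3.14, 3.14].

INTERFACE

Orientations are given as a rotation vector (axis times angle).
In Python, from cell import arm gives the robot as it stands.
- The arm moves only by the tool carry_out, never from a script. Its argument "commands" is a list of rows, each a list of 7 numbers: the opening, from 0 (shut) to 1 (fully open), then the shift along the tool's x, y, z each as a share of 0.025 m, from -1 to 1, then the turn, a rotation vector about the tool's x, y, z each as a share of 0.1 rad, from -1 to 1. A call has 1 to 8 rows; each row shifts and turns the commanded pose from where the row before left it, along the tool's axes as they then stand; what a row does not reach is not made up. A row lasts 1/10 s, in which the tool goes at most 50 mm and 8.59 degrees, less where a joint would pass 70% of its speed; a pose out of reach is approached as far as the arm can. A call with a number of a shift or a turn outside -1 to 1 is refused whole. A call with a gripper value outside its range is refused whole. The fingers move at their own pace and stop on an object; "squeeze" is the grip in N (left out, the last holds). Time passes only in rows, so rows that do not move let the fingers close. It gives the time, the measured TCP pose, the force, the opening and the grip force at its end, in the units of the state.
- arm.observe(): the state, without advancing time (a new reading comes with each control period).
- arm.get_image(name): name is "side" or "top" or "wrist"; returns a dict with "pixels" (400x640x3 uint8, red, green, blue), "range_z" (400x640 float32, m along the optical axis (not along the pixel's ray), 0 where there is no reading), "mtx" (3x3 intrinsics, pixels), "R" (3x3) and "t" (3): a world point X has camera coordinates R X + t; the wrist camera has in their place "tool_from_camera" (4x4, takes a point from camera to tool coordinates, whose origin is the TCP and whose axes are the flange's). Camera axes: x right, y down, z forward; pixel columns grow to the right and rows downward; lengths in m; the calibration is good to about 2 mm. A picture is of the moment at which its call begins: read the wrist's pose just before it.
- arm.sign_off(): hands the job in; it is judged then, once.
The state is a dict: "clock": time; "joints": joint angles; "dq": joint speeds; "joint_efforts": joint torques, N m; "position": TCP position; "ee_rot": TCP orientation; "force": force on the tool from outside, world axes, zero at the start; "ft_torque": the same for the moment, N m; "width": opening from 0.0 (shut) to 1.0 (fully open); "gripper_force": force on a finger pad.
Only numpy, scipy, OpenCV 4.12 (cv2) and the standard library are available. Lean on these libraries where they do the work, as an engineer would, in place of code of your own. Each camera call takes 0.05 s, during which the arm holds its last target. There are 200 camera calls.

## Working session

There is one attempt and no reset: what is moved stays moved. The work goes in short steps, Python scripts to look and compute and a tool call to move; the robot and the scene stay as the last step left them, time stands still between calls to the robot, and variables do not carry over. Pictures are saved under pics/ and viewed, at most 10 in all, crops included, and the job is handed in when it is done.

Besides the shell and the picture viewer there is one more tool, called as name([rows], argument=value, ...), one row to a line, values as JSON. carry_out: Moves the arm, as the interface text tells. Shift numbers are shares of 0.025 m and turn numbers shares of 0.1 rad, none past 1 either way. Its arguments: {"type":"object","properties":{"commands":{"type":"array"},"squeeze":{"type":"number"}},"required":["commands"]}

```bash
mkdir -p pics; ls; python3 - <<'E'
from cell import arm
import cv2,numpy as np
s=arm.observe();print(s)
for n in("top","side"):
    d=arm.get_image(n);cv2.imwrite(f"pics/{n}0.png",d["pixels"][...,::-1]);np.savez(f"pics/{n}0.npz",**d)
    print(n,d["mtx"],d.get("R"),d.get("t"))
print(arm.observe()["clock"])
E
```

```text
pics
{'clock': 0.0, 'joints': array([-1.24558307,  0.43523755,  0.02497289,  1.57407768, -0.01158628,
        1.13400368, -0.0750578 ]), 'dq': array([-1.66187537e-03, -1.19617073e-03, -5.23333613e-04, -7.82312524e-04,
        7.61520162e-05, -9.78038968e-04,  2.09832049e-04]), 'joint_efforts': array([ 7.28765499e-04, -6.67855024e+01,  9.85124074e-01, -3.14451599e+01,
       -6.05428079e-02,  4.26883483e-02,  1.56073493e-04]), 'position': array([0.25914781, 0.56818741, 0.22594344]), 'ee_rot': array([-6.66888741e-01, -3.06980732e+00,  2.46765371e-03]), 'force': array([ 0.21907944,  0.64374083, -0.26136893]), 'ft_torque': array([-0.04702048, -0.03243525,  0.01038337]), 'gripper_force': 0.0, 'width': 1.0031752335207142}
top [[400.8510661    0.         321.84954821]
 [  0.         400.8510661  203.35997083]
 [  0.           0.           1.        ]] [[-0.00875473 -0.99976108  0.02002847]
 [-0.99764766  0.0073709  -0.06815284]
 [ 0.06798893 -0.02057802 -0.99747383]] [-0.02507985  0.50808586  1.12680062]
side [[444.72243893   0.         319.04126672]
 [  0.         444.72243893 204.46049506]
 [  0.           0.           1.        ]] [[ 0.61756315  0.78625873  0.02032137]
 [ 0.54575633 -0.40977069 -0.73091587]
 [-0.56636189  0.46247723 -0.68216496]] [-0.29546333 -0.18196386  1.78834115]
0.1
```

View pics/top0.png

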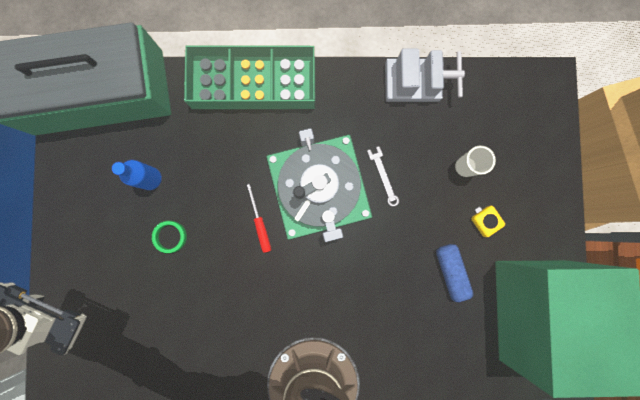

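View pics/side0.png

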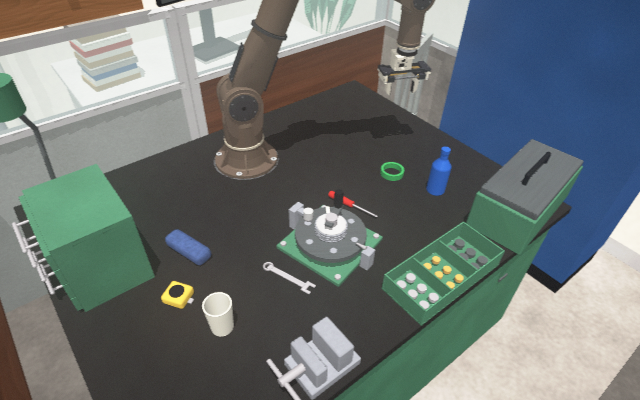

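The top view shows the stand centred near (319,186), with a post at (307,136), a bracket at (331,229), the handle at (299,192) and the white line at (302,210). In the side view the handle is at (338,198) and the stand near (331,235). I'll enlarge both.

```bash
python3 - <<'E'
import cv2,numpy as np
a=cv2.imread("pics/top0.png")[125:245,260:380];b=cv2.imread("pics/side0.png")[180:280,270:390]
a=cv2.resize(a,(400,400),interpolation=cv2.INTER_CUBIC);b=cv2.resize(b,(400,333),interpolation=cv2.INTER_CUBIC)
b=cv2.copyMakeBorder(b,0,67,0,0,cv2.BORDER_CONSTANT)
cv2.imwrite("pics/crop0.png",np.hstack([a,b]))
E
```

```text
(no output)
```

View pics/crop0.png

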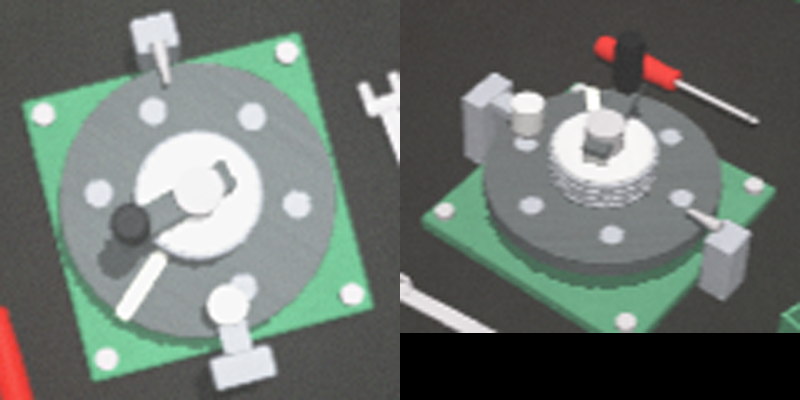

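The crop shows the plate corners (25,103), (299,35), (372,306) and (93,380). The handle top is at (131,220) from above and (630,38) from the side. The pointer tip is at (167,82) and (688,212), and the white line runs (160,257)–(123,315).

```bash
cat > h.py <<'E'
import cv2,numpy as np
def P(d): return d["mtx"]@np.c_[d["R"],d["t"]]
def ray(d,uv,z):
    uv=np.atleast_2d(np.float64(uv));c=-d["R"].T@d["t"]
    r=(np.linalg.inv(d["mtx"])@np.c_[uv,np.ones(len(uv))].T).T@d["R"]
    return c+r*((z-c[2])/r[:,2])[:,None]
def tri(dt,ds,a,b):
    X=cv2.triangulatePoints(P(dt),P(ds),np.float64(a).reshape(2,1),np.float64(b).reshape(2,1))[:,0];return X[:3]/X[3]
E
python3 - <<'E'
from h import *
np.set_printoptions(precision=4,suppress=True)
T=np.load("pics/top0.npz");S=np.load("pics/side0.npz")
t=lambda u,v:np.array([u/3.3333+259.65,v/3.3333+124.65])
s=lambda u,v:np.array([(u-400)/3.3333+269.65,v/3.3333+179.65])
print("handle",tri(T,S,t(131,216),s(630,38)))
print("pointer",tri(T,S,t(167,82),s(688,212)))
c=ray(T,[t(25,103),t(299,35),t(372,306),t(93,380)],.018);print(c,c.mean(0),"side",ray(S,[s(421,222),s(775,190)],.018))
c0=c.mean(0)
# edge angles
x=(c[0]+c[1])/2-(c[2]+c[3])/2;print("yaw of +x",np.arctan2(x[1],x[0]))
m=ray(T,[t(160,257),t(123,315)],.062);print("line",m,np.arctan2(*(m-c0)[:,[1,0]].T))
print("shafttop", tri(T,S,t(200,186),s(604,120)))
print("handle top at .182",ray(T,t(131,218),.182),ray(S,s(630,38),.182))
print("ptr .0735",ray(T,t(167,82),.0735),ray(S,s(688,212),.0735))
from scipy.spatial.transform import Rotation as R
from cell import arm
o=arm.observe();print(R.from_rotvec(o["ee_rot"]).as_matrix())
E
```

```text
handle [0.531  0.0303 0.1872]
pointer [0.6536 0.0046 0.0728]
[[ 0.6465  0.1266  0.018 ]
 [ 0.7049 -0.1104  0.018 ]
 [ 0.4693 -0.1699  0.018 ]
 [ 0.4084  0.0689  0.018 ]] [ 0.5573 -0.0212  0.018 ] side [[ 0.4737 -0.1727  0.018 ]
 [ 0.6498  0.1299  0.018 ]]
yaw of +x 0.2425446404701859
line [[0.5096 0.0106 0.062 ]
 [0.4621 0.0413 0.062 ]] [2.5531 2.5607]
shafttop [ 0.5594 -0.0213  0.1335]
handle top at .182 [[0.5297 0.03   0.182 ]] [[0.5269 0.0347 0.182 ]]
ptr .0735 [[0.6528 0.0038 0.0735]] [[0.6544 0.0049 0.0735]]
[[-0.9098  0.415  -0.0005]
 [ 0.415   0.9098 -0.0013]
 [-0.0001 -0.0014 -1.    ]]
```

```bash
cat >> h.py <<'E'
from scipy.spatial.transform import Rotation as Rt
def rows(o,pts,dyaw,w=1.0,nd=2,M=None,p=None):
    """rows through world points pts, turning dyaw[i] (world z) in row i; rounding error fed on"""
    M=Rt.from_rotvec(o["ee_rot"]).as_matrix() if M is None else M
    # assume upright tool
    y=np.arctan2(M[1,1],M[0,1]);M=np.array([[-np.sin(-y+0)*-1*-1,0,0]]*3)*0
    M=np.c_[[-np.sin(y)*1,np.cos(y),0],[np.cos(y),np.sin(y),0],[0,0,-1]]
    p=np.array(o["position"] if p is None else p,float);out=[]
    for q,a in zip(pts,dyaw):
        s=np.round(M.T@(np.array(q)-p)/.025,nd);t=np.round(-a/.1,nd)
        out.append([w,*(float(v) for v in s+0.),0,0,float(t+0.)]);p=p+M@s*.025;M=M@Rt.from_rotvec([0,0,t*.1]).as_matrix()
    return out,p,M
E
python3 - <<'E'
from h import *;from cell import arm
o=arm.observe();p=o["position"];q=np.array([.53,.031,.235])
n=22;pts=[p+(q-p)*(i+1)/n for i in range(n)];d=[0]*11+[.93/11]*11
r,p2,M=rows(o,pts,d);print(np.linalg.det(M))
for i in range(0,n,8):print(r[i:i+8])
E
```

```text
0.9999999999999989
[[1.0, -0.85, -0.68, -0.02, 0, 0, 0.0], [1.0, -0.86, -0.69, -0.01, 0, 0, 0.0], [1.0, -0.85, -0.68, -0.02, 0, 0, 0.0], [1.0, -0.85, -0.69, -0.02, 0, 0, 0.0], [1.0, -0.86, -0.68, -0.01, 0, 0, 0.0], [1.0, -0.85, -0.69, -0.02, 0, 0, 0.0], [1.0, -0.85, -0.68, -0.01, 0, 0, 0.0], [1.0, -0.86, -0.68, -0.02, 0, 0, 0.0]]
[[1.0, -0.85, -0.69, -0.02, 0, 0, 0.0], [1.0, -0.85, -0.68, -0.01, 0, 0, 0.0], [1.0, -0.86, -0.69, -0.02, 0, 0, 0.0], [1.0, -0.85, -0.68, -0.02, 0, 0, -0.85], [1.0, -0.79, -0.76, -0.01, 0, 0, -0.85], [1.0, -0.73, -0.82, -0.02, 0, 0, -0.85], [1.0, -0.65, -0.87, -0.01, 0, 0, -0.85], [1.0, -0.58, -0.93, -0.02, 0, 0, -0.85]]
[[1.0, -0.49, -0.98, -0.02, 0, 0, -0.85], [1.0, -0.41, -1.01, -0.01, 0, 0, -0.85], [1.0, -0.33, -1.05, -0.02, 0, 0, -0.85], [1.0, -0.23, -1.07, -0.02, 0, 0, -0.85], [1.0, -0.14, -1.08, -0.01, 0, 0, -0.85], [1.0, -0.05, -1.09, -0.02, 0, 0, -0.85]]
```

carry_out([
  [0.65,-0.85,-0.68,-0.02,0,0,0],
  [0.65,-0.86,-0.69,-0.01,0,0,0],
  [0.65,-0.85,-0.68,-0.02,0,0,0],
  [0.65,-0.85,-0.69,-0.02,0,0,0],
  [0.65,-0.86,-0.68,-0.01,0,0,0],
  [0.65,-0.85,-0.69,-0.02,0,0,0],
  [0.65,-0.85,-0.68,-0.01,0,0,0],
  [0.65,-0.86,-0.68,-0.02,0,0,0],
])

```text
clock: 0.9
position: [0.3582, 0.3721, 0.2297]
ee_rot: [-0.667, -3.07, 0.001]
force: [0.5, -0.1, 0.3]
width: 0.647
gripper_force: 0.0
```

carry_out([
  [0.65,-0.85,-0.69,-0.02,0,0,0],
  [0.65,-0.85,-0.68,-0.01,0,0,0],
  [0.65,-0.86,-0.69,-0.02,0,0,0],
  [0.65,-0.85,-0.68,-0.02,0,0,-0.85],
  [0.65,-0.79,-0.76,-0.01,0,0,-0.85],
  [0.65,-0.73,-0.82,-0.02,0,0,-0.85],
  [0.65,-0.65,-0.87,-0.01,0,0,-0.85],
  [0.65,-0.58,-0.93,-0.02,0,0,-0.85],
])

```text
clock: 1.7
position: [0.4565, 0.1769, 0.233]
ee_rot: [0.001, -3.141, 0.0]
force: [1.3, 0.2, 0.3]
width: 0.648
gripper_force: 0.0
```

carry_out([
  [0.65,-0.49,-0.98,-0.02,0,0,-0.85],
  [0.65,-0.41,-1,-0.01,0,0,-0.85],
  [0.65,-0.33,-1,-0.02,0,0,-0.85],
  [0.65,-0.23,-1,-0.02,0,0,-0.85],
  [0.65,-0.14,-1,-0.01,0,0,-0.85],
  [0.65,-0.05,-1,-0.02,0,0,-0.85],
  [0.65,0,-0.3,0,0,0,0],
  [0.65,0,0,0,0,0,0],
])

```text
clock: 2.5
position: [0.5316, 0.0312, 0.2354]
ee_rot: [0.782, -3.042, 0.0]
force: [-0.2, 0.3, -0.7]
width: 0.647
gripper_force: 0.0
```

```bash
python3 - <<'E'
from h import *;from cell import arm
o=arm.observe();print(o["clock"],o["position"],o["ee_rot"],o["force"],o["width"],o["joints"])
d=arm.get_image("wrist");d["ee"]=np.r_[o["position"],o["ee_rot"]];np.savez("pics/w1.npz",**d);cv2.imwrite("pics/w1.png",d["pixels"][...,::-1]);print(d["mtx"],d["tool_from_camera"])
E
```

```text
2.5 [0.53155311 0.03115037 0.23539352] [ 7.81610713e-01 -3.04215367e+00  1.66151852e-04] [-0.15711476  0.26272325 -0.73936823] 0.6469252602034344 [-0.28824072  0.27521193  0.16405156  1.79592275 -0.05026836  1.07512003
  1.96746417]
[[278.13777065   0.         323.10084275]
 [  0.         278.13777065 198.028503  ]
 [  0.           0.           1.        ]] [[-2.65004885e-04 -9.55147950e-01 -2.96128897e-01  7.98347635e-02]
 [ 9.99999153e-01 -6.30450194e-04  1.13858712e-03  3.26732984e-04]
 [-1.27421368e-03 -2.96128345e-01  9.55147308e-01 -1.57979697e-01]
 [ 0.00000000e+00  0.00000000e+00  0.00000000e+00  1.00000000e+00]]
```

View pics/w1.png

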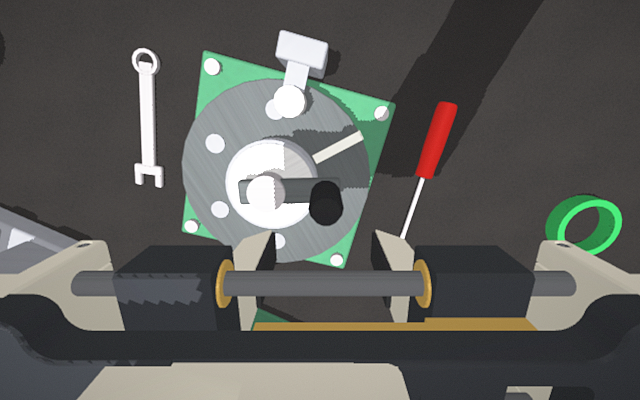

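The wrist view shows the handle top near (326,190), the shaft cap near (265,190), the white line from (314,160) to (362,133), and the shoe at (289,101).

```bash
cat >> h.py <<'E'
def wristcam(d,ee):
    """give wrist picture world R,t"""
    T=np.eye(4);T[:3,:3]=Rt.from_rotvec(ee[3:]).as_matrix();T[:3,3]=ee[:3]
    W=np.linalg.inv(T@d["tool_from_camera"]);return dict(mtx=d["mtx"],R=W[:3,:3],t=W[:3,3],pixels=d["pixels"])
C=np.array([.558,-.0215]);YAW=.25
def line(d,z=.062,n=720):
    """flywheel line: score over stand angle"""
    a=np.arange(n)*2*np.pi/n;r=np.linspace(.068,.111,18)
    A,Rr=np.meshgrid(a,r);X=np.stack([C[0]+Rr*np.cos(A+YAW),C[1]+Rr*np.sin(A+YAW),0*A+z],-1).reshape(-1,3)
    c=X@d["R"].T+d["t"];u=c[:,:2]/c[:,2:]*[d["mtx"][0,0],d["mtx"][1,1]]+d["mtx"][:2,2]
    g=d["pixels"].astype(np.float32).min(2)
    v=cv2.remap(g,u[:,0].astype(np.float32).reshape(A.shape),u[:,1].astype(np.float32).reshape(A.shape),cv2.INTER_LINEAR,borderValue=0)
    lo=np.percentile(v,20,axis=0)
    k=int(.2/(2*np.pi)*n);hi=np.maximum(np.percentile(np.roll(v,k,1),60,axis=0),np.percentile(np.roll(v,-k,1),60,axis=0))
    s=lo-hi;i=int(s.argmax());w=np.arange(i-18,i+19)%n;ww=np.clip(s[w],0,None)
    x=a[i]+((ww*np.arange(-18,19)).sum()/max(ww.sum(),1e-6))*2*np.pi/n
    return round(float(x),3),round(float(s[i]),0)
E
python3 - <<'E'
from h import *
np.set_printoptions(precision=4,suppress=True)
d=dict(np.load("pics/w1.npz"));w=wristcam(d,d["ee"])
for n,uv,z in(("handle",(326,188),.182),("cap",(265,190),.134),("coupl",(270,181),.096),("shoe",(288.5,101),.098)):print(n,ray(w,uv,z),d["range_z"][uv[1] if isinstance(uv[1],int) else 101,int(uv[0])])
print("line",ray(w,[(314,160),(362,133)],.062))
print("plate",ray(w,[(204,51),(395,103),(343,268),(181,231)],.018),ray(w,[(204,51),(395,103),(343,268),(181,231)],.018).mean(0))
# depth-based handle top & cap
uu,vv=np.meshgrid(np.arange(640),np.arange(400));z=d["range_z"];K=d["mtx"]
c=np.stack([(uu-K[0,2])/K[0,0]*z,(vv-K[1,2])/K[1,1]*z,z],-1);X=(c-w["t"])@w["R"]
for lo,hi,nm in((.17,.195,"handle"),(.128,.142,"cap"),(.09,.1,"coupl/shoe")):
    m=(X[...,2]>lo)&(X[...,2]<hi)&(z>0)&(vv<228)&(uu>180)&(uu<380)
    q=X[m];print(nm,len(q),q.min(0),q.max(0),np.median(q,0))
print("wrist",line(w),"top",line(np.load("pics/top0.npz")),"side",line(np.load("pics/side0.npz")))
S=np.load("pics/side0.npz");print(-S["R"].T@S["t"])
E
```

```text
handle [[0.5104 0.0228 0.182 ]] 0.24124499
cap [[ 0.5516 -0.0212  0.134 ]] 0.27696702
coupl [[ 0.5529 -0.0229  0.096 ]] 0.27451313
shoe [[ 0.4688 -0.0422  0.098 ]] 0.27859548
line [[0.5147 0.0103 0.062 ]
 [0.46   0.0443 0.062 ]]
plate [[ 0.469  -0.1673  0.018 ]
 [ 0.4074  0.0687  0.018 ]
 [ 0.6467  0.1302  0.018 ]
 [ 0.7077 -0.1088  0.018 ]] [ 0.5577 -0.0193  0.018 ]
handle 951 [0.5135 0.0176 0.17  ] [0.5405 0.047  0.1841] [0.5256 0.0308 0.1818]
cap 67 [ 0.5135 -0.0237  0.1282] [0.5678 0.0408 0.1419] [0.516  0.0252 0.1368]
coupl/shoe 4823 [ 0.4536 -0.0699  0.0905] [0.6093 0.0307 0.0998] [ 0.5376 -0.0327  0.0961]
wrist (2.281, 135.0) top (2.303, 102.0) side (2.249, 30.0)
[ 1.2946 -0.6693  1.0929]
```

carry_out([
  [0.5,0.14,0.09,0,0,0,0],
  [0.5,0,0,0.5,0,0,0],
  [0.5,0,0,0.9,0,0,0],
  [0.5,0,0,0.9,0,0,0],
  [0.5,0,0,0.9,0,0,0],
  [0.5,0,0,0.57,0,0,0],
  [0.5,0,0,0,0,0,0],
])

```text
clock: 3.25
position: [0.5252, 0.0331, 0.139]
ee_rot: [0.788, -3.036, -0.001]
force: [0.1, 0.2, -0.6]
width: 0.499
gripper_force: 0.0
```

carry_out([
  [0.42,0,0,0,0,0,0],
  [0.38,0,0,0,0,0,0],
  [0.35,0,0,0,0,0,0],
  [0.32,0,0,0,0,0,0],
  [0.2,0,0,0,0,0,0],
  [0.2,0,0,0,0,0,0],
], squeeze=20)

```text
clock: 3.85
position: [0.5284, 0.0316, 0.1422]
ee_rot: [-0.786, 3.039, -0.002]
force: [2.4, -4.5, 4.8]
width: 0.319
gripper_force: 20.0
```

```bash
cat >> h.py <<'E'
def look(cams=("wrist","side"),tag=None):
    from cell import arm
    for n in cams:
        o=arm.observe();d=arm.get_image(n)
        w=wristcam(d,np.r_[o["position"],o["ee_rot"]]) if n=="wrist" else d
        if tag:cv2.imwrite(f"pics/{tag}{n}.png",d["pixels"][...,::-1])
        print(n,"t",round(o["clock"],3),"ang",line(w),"pos",o["position"].round(4),"F",o["force"].round(2),"crank",round(float(np.arctan2(o["position"][1]-C[1],o["position"][0]-C[0])),3),round(float(np.hypot(*(o["position"][:2]-C))),4))
E
sed -i 's/^C=.*/C=np.array([.558,-.0205]);YAW=.248/' h.py
python3 -c "
from h import *
look(('wrist','side','top'),'g')"
```

```text
wrist t 3.85 ang (2.294, 133.0) pos [0.5284 0.0316 0.1422] F [ 2.4  -4.48  4.85] crank 2.087 0.0599
side t 3.9 ang (2.275, 21.0) pos [0.5284 0.0317 0.1422] F [ 2.99 -5.58  4.54] crank 2.087 0.06
top t 3.95 ang (3.225, 28.0) pos [0.5284 0.0317 0.1422] F [ 2.82 -4.33  4.46] crank 2.087 0.06
```

```bash
cat > spin.py <<'E'
import json,sys
from h import *
# usage: spin.py w1 w2 ... : crank speed per row (rad/s); keeps commanded state
try:s=json.load(open("st.json"))
except:s=dict(p=[.5255,.0325,.141],th=2.087,y=2.0745)
W=[]
for a in sys.argv[1:]:
    v,_,n=a.partition("x");W+=[float(v)]*int(n or 1)
th=s["th"]+np.cumsum(W)*.1
pts=[[C[0]+.06*np.cos(t),C[1]+.06*np.sin(t),.141] for t in th]
y=s["y"];M=np.c_[[-np.sin(y),np.cos(y),0],[np.cos(y),np.sin(y),0],[0,0,-1]]
r,p,M=rows(None,pts,[0]*len(pts),.2,2,M,s["p"])
json.dump(dict(p=list(p),th=float(th[-1]),y=y),open("st.json","w"))
for i in range(0,len(r),8):print("[",", ".join("[.2,%g,%g,%g,0,0,0]"%tuple(q[1:4]) for q in r[i:i+8]),"]")
E
grep -n "M=np" h.py; python3 spin.py .4 .8 1.2 1.6 2.0 2.4 2.8 3.2x33
```

```text
14:    y=np.arctan2(M[1,1],M[0,1]);M=np.array([[-np.sin(-y+0)*-1*-1,0,0]]*3)*0
15:    M=np.c_[[-np.sin(y)*1,np.cos(y),0],[np.cos(y),np.sin(y),0],[0,0,-1]]
[ [.2,0.01,-0.09,0,0,0,0], [.2,0.19,-0.02,0,0,0,0], [.2,0.28,-0.05,0,0,0,0], [.2,0.37,-0.13,0,0,0,0], [.2,0.41,-0.23,0,0,0,0], [.2,0.43,-0.38,0,0,0,0], [.2,0.37,-0.57,0,0,0,0], [.2,0.21,-0.73,0,0,0,0] ]
[ [.2,-0.03,-0.76,0,0,0,0], [.2,-0.27,-0.72,0,0,0,0], [.2,-0.49,-0.59,0,0,0,0], [.2,-0.64,-0.42,0,0,0,0], [.2,-0.74,-0.18,0,0,0,0], [.2,-0.76,0.05,0,0,0,0], [.2,-0.71,0.29,0,0,0,0], [.2,-0.58,0.5,0,0,0,0] ]
[ [.2,-0.39,0.66,0,0,0,0], [.2,-0.17,0.74,0,0,0,0], [.2,0.08,0.76,0,0,0,0], [.2,0.31,0.7,0,0,0,0], [.2,0.51,0.57,0,0,0,0], [.2,0.67,0.37,0,0,0,0], [.2,0.75,0.14,0,0,0,0], [.2,0.76,-0.09,0,0,0,0] ]
[ [.2,0.69,-0.34,0,0,0,0], [.2,0.55,-0.53,0,0,0,0], [.2,0.35,-0.68,0,0,0,0], [.2,0.12,-0.75,0,0,0,0], [.2,-0.12,-0.76,0,0,0,0], [.2,-0.35,-0.67,0,0,0,0], [.2,-0.55,-0.54,0,0,0,0], [.2,-0.68,-0.33,0,0,0,0] ]
[ [.2,-0.76,-0.1,0,0,0,0], [.2,-0.75,0.14,0,0,0,0], [.2,-0.67,0.37,0,0,0,0], [.2,-0.52,0.56,0,0,0,0], [.2,-0.31,0.7,0,0,0,0], [.2,-0.08,0.76,0,0,0,0], [.2,0.16,0.75,0,0,0,0], [.2,0.39,0.66,0,0,0,0] ]
```

carry_out([
  [0.2,0.01,-0.09,0,0,0,0],
  [0.2,0.19,-0.02,0,0,0,0],
  [0.2,0.28,-0.05,0,0,0,0],
  [0.2,0.37,-0.13,0,0,0,0],
  [0.2,0.41,-0.23,0,0,0,0],
  [0.2,0.43,-0.38,0,0,0,0],
  [0.2,0.37,-0.57,0,0,0,0],
  [0.2,0.21,-0.73,0,0,0,0],
])

```text
clock: 4.8
position: [0.5024, -0.0421, 0.1421]
ee_rot: [0.79, -3.038, -0.004]
force: [-3.4, 2.5, 11.1]
width: 0.322
gripper_force: 20.0
```

carry_out([
  [0.2,-0.03,-0.76,0,0,0,0],
  [0.2,-0.27,-0.72,0,0,0,0],
  [0.2,-0.49,-0.59,0,0,0,0],
  [0.2,-0.64,-0.42,0,0,0,0],
  [0.2,-0.74,-0.18,0,0,0,0],
  [0.2,-0.76,0.05,0,0,0,0],
  [0.2,-0.71,0.29,0,0,0,0],
  [0.2,-0.58,0.5,0,0,0,0],
])

```text
clock: 5.6
position: [0.618, -0.0306, 0.1421]
ee_rot: [0.788, -3.039, -0.004]
force: [-14.8, 0.5, 18.2]
width: 0.324
gripper_force: 20.0
```

```bash
python3 -c "
from h import *
look(('wrist',),'s1')"
```

```text
wrist t 5.6 ang (3.055, 74.0) pos [ 0.618  -0.0306  0.1421] F [-14.76   0.47  18.16] crank -0.168 0.0608
```

carry_out([
  [0.2,-0.39,0.66,0,0,0,0],
  [0.2,-0.17,0.74,0,0,0,0],
  [0.2,0.08,0.76,0,0,0,0],
  [0.2,0.31,0.7,0,0,0,0],
  [0.2,0.51,0.57,0,0,0,0],
  [0.2,0.67,0.37,0,0,0,0],
  [0.2,0.75,0.14,0,0,0,0],
  [0.2,0.76,-0.09,0,0,0,0],
])

```text
clock: 6.45
position: [0.517, 0.0232, 0.1422]
ee_rot: [-0.791, 3.038, 0.002]
force: [5.8, -3.5, 4.2]
width: 0.317
gripper_force: 20.0
```

```bash
python3 -c "
from h import *
look(('wrist',),'s2')"
```

```text
wrist t 6.45 ang (4.121, 111.0) pos [0.517  0.0232 0.1422] F [ 5.8  -3.49  4.17] crank 2.324 0.0599
```

carry_out([
  [0.2,0.69,-0.34,0,0,0,0],
  [0.2,0.55,-0.53,0,0,0,0],
  [0.2,0.35,-0.68,0,0,0,0],
  [0.2,0.12,-0.75,0,0,0,0],
  [0.2,-0.12,-0.76,0,0,0,0],
  [0.2,-0.35,-0.67,0,0,0,0],
  [0.2,-0.55,-0.54,0,0,0,0],
  [0.2,-0.68,-0.33,0,0,0,0],
])

```text
clock: 7.3
position: [0.5733, -0.0789, 0.1421]
ee_rot: [-0.787, 3.041, 0.002]
force: [-3.4, 6.8, 10.5]
width: 0.319
gripper_force: 20.0
```

```bash
python3 -c "
from h import *
look(('wrist',),'s3')"
```

```text
wrist t 7.3 ang (2.995, 30.0) pos [ 0.5733 -0.0789  0.1421] F [-3.38  6.77 10.47] crank -1.315 0.0604
```

carry_out([
  [0.2,-0.76,-0.1,0,0,0,0],
  [0.2,-0.75,0.14,0,0,0,0],
  [0.2,-0.67,0.37,0,0,0,0],
  [0.2,-0.52,0.56,0,0,0,0],
  [0.2,-0.31,0.7,0,0,0,0],
  [0.2,-0.08,0.76,0,0,0,0],
  [0.2,0.16,0.75,0,0,0,0],
  [0.2,0.39,0.66,0,0,0,0],
])

```text
clock: 8.15
position: [0.5814, 0.0352, 0.1421]
ee_rot: [0.787, -3.041, 0.002]
force: [-3.0, -10.3, 9.5]
width: 0.321
gripper_force: 20.0
```

```bash
python3 -c "
from h import *
look(('wrist','side'),'s4')"
```

```text
wrist t 8.15 ang (1.037, 58.0) pos [0.5814 0.0352 0.1421] F [ -2.95 -10.3    9.53] crank 1.173 0.0605
side t 8.2 ang (0.097, 88.0) pos [0.5783 0.0363 0.142 ] F [-6.26 -5.48 17.  ] crank 1.227 0.0603
```

```bash
python3 - <<'E'
import cv2,numpy as np
L=[cv2.imread(f"pics/{n}wrist.png")[40:280,130:450] for n in("s1","s2","s3","s4")]
L=[cv2.resize(i,(400,300)) for i in L]
cv2.imwrite("pics/m1.png",np.vstack([np.hstack(L[:2]),np.hstack(L[2:])]))
cv2.imwrite("pics/s4c.png",cv2.resize(cv2.imread("pics/s4side.png")[180:280,270:390],(480,400)))
E
```

```text
(no output)
```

View pics/m1.png

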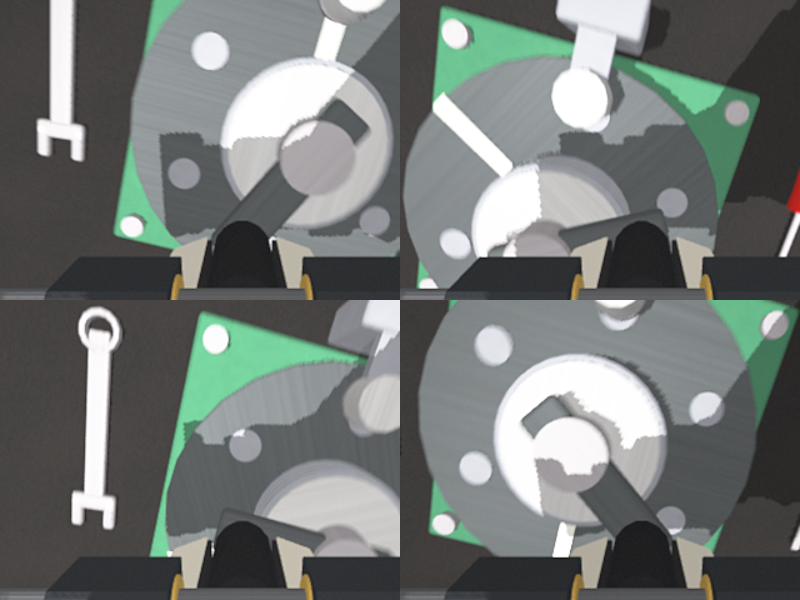

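View pics/s4c.png

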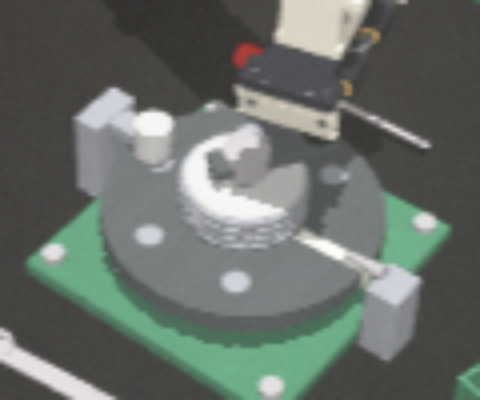

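The wrist pictures confirm the line at 3.06 (by the shoe) and at 4.12. In the third it is hidden behind the gripper. The side view shows it almost under the pointer. Next I'll fit the inertia and drag.

```bash
cat > sim.py <<'E'
import numpy as np,json
from scipy.optimize import least_squares
def segs(S):
    """S: list of [speed,duration]"""
    return np.concatenate([np.full(int(round(d/.005)),v) for v,d in S])
def sim(x,wc,th,w=0,lag=.04):
    """x=J,b -> th,w arrays every 5 ms"""
    J,b=x;c=0. if not hasattr(sim,'c0') else sim.c0;T=[];V=[]
    for u in wc:
        c+=(u-c)*.005/lag
        tq=.06*(c-w)-.012*w
        if w>1e-4 or tq>b: w=max(0,w+(tq-b)/J*.005)
        else: w=0 if tq>-b else w
        th+=w*.005;T.append(th);V.append(w)
    return np.array(T),np.array(V)
def run(seg,t0,th0,obs,x0=(.04,.08)):
    wc=segs(seg);to=np.array([o[0] for o in obs]);ao=np.array([o[1] for o in obs])
    f=lambda x:(np.interp(to,t0+.005*np.arange(1,len(wc)+1),sim(x,wc,th0)[0])-ao)*np.array([o[2] for o in obs])
    r=least_squares(f,x0,bounds=([.025,.02],[.06,.13]),diff_step=.01);return r.x,r.fun
E
cat > log.py <<'E'
ramp=[[v,.1] for v in(.4,.8,1.2,1.6,2.,2.4,2.8,3.2)]
seg=ramp+[[3.2,.8],[0,.05],[3.2,.8],[0,.05],[3.2,.8],[0,.05],[3.2,.8],[0,.1]]
obs=[(5.6,3.055,1),(6.45,4.121,1),(8.2,6.38,.5)]
E
python3 - <<'E'
from sim import *;from log import *
x,f=run(seg,4.0,2.29,obs);print(x,f)
T,V=sim(x,segs(seg),2.29);print(V[::40],V[-1],T[-1])
for J in(.03,.052):
    r=[(b,[float(np.interp(o[0],4+.005*np.arange(1,len(segs(seg))+1),sim((J,b),segs(seg),2.29)[0]))-o[1] for o in obs]) for b in(.06,.075,.09,.105)];print(J,np.round([np.r_[q[0],q[1]] for q in r],3).tolist())
E
python3 spin.py 3.4 3.7 3.95x38
```

```text
[0.04615568 0.08509619] [ 0.020642   -0.01781513  0.00739253]
[0.         0.         0.01004868 0.16002739 0.44862063 0.72632964
 0.93027437 1.07938189 1.1857939  1.10318499 1.20447206 1.27984036
 1.33494813 1.20185681 1.27290159 1.32985114 1.37151072 1.23331285
 1.28180025 1.33628939 1.37621737 1.29205844] 1.1462802827755116 6.4558075988551975
0.03 [[0.06, 0.537, 0.864, 1.537], [0.075, 0.341, 0.495, 0.803], [0.09, 0.157, 0.137, 0.081], [0.105, -0.013, -0.205, -0.625]]
0.052 [[0.06, 0.214, 0.412, 1.024], [0.075, 0.063, 0.1, 0.353], [0.09, -0.079, -0.202, -0.306], [0.105, -0.209, -0.489, -0.949]]
[ [.2,0.62,0.52,0,0,0,0], [.2,0.83,0.3,0,0,0,0], [.2,0.94,-0.03,0,0,0,0], [.2,0.86,-0.39,0,0,0,0], [.2,0.64,-0.69,0,0,0,0], [.2,0.33,-0.88,0,0,0,0], [.2,-0.04,-0.95,0,0,0,0], [.2,-0.4,-0.85,0,0,0,0] ]
[ [.2,-0.7,-0.63,0,0,0,0], [.2,-0.89,-0.32,0,0,0,0], [.2,-0.94,0.05,0,0,0,0], [.2,-0.85,0.41,0,0,0,0], [.2,-0.62,0.7,0,0,0,0], [.2,-0.31,0.89,0,0,0,0], [.2,0.05,0.94,0,0,0,0], [.2,0.42,0.85,0,0,0,0] ]
[ [.2,0.71,0.62,0,0,0,0], [.2,0.89,0.3,0,0,0,0], [.2,0.94,-0.07,0,0,0,0], [.2,0.84,-0.42,0,0,0,0], [.2,0.62,-0.72,0,0,0,0], [.2,0.29,-0.89,0,0,0,0], [.2,-0.08,-0.94,0,0,0,0], [.2,-0.43,-0.84,0,0,0,0] ]
[ [.2,-0.72,-0.61,0,0,0,0], [.2,-0.9,-0.28,0,0,0,0], [.2,-0.93,0.08,0,0,0,0], [.2,-0.84,0.44,0,0,0,0], [.2,-0.6,0.73,0,0,0,0], [.2,-0.27,0.9,0,0,0,0], [.2,0.09,0.93,0,0,0,0], [.2,0.44,0.83,0,0,0,0] ]
[ [.2,0.74,0.6,0,0,0,0], [.2,0.9,0.27,0,0,0,0], [.2,0.93,-0.1,0,0,0,0], [.2,0.83,-0.46,0,0,0,0], [.2,0.59,-0.73,0,0,0,0], [.2,0.26,-0.91,0,0,0,0], [.2,-0.11,-0.94,0,0,0,0], [.2,-0.46,-0.82,0,0,0,0] ]
```

```bash
sed -i 's/^def look(cams=("wrist","side"),tag=None):/def look(cams=("side",),tag=None,prior=None):/; s/line(w),"pos"/line(w,prior=prior),"pos"/; s/^def line(d,z=.062,n=720):/def line(d,z=.062,n=720,prior=None):/; s/    s=lo-hi;i=/    s=lo-hi;s=s if prior is None else np.where(np.abs((a-prior+np.pi)%(2*np.pi)-np.pi)<.9,s,-99);i=/' h.py; python3 -c "
from h import *
d=dict(pixels=cv2.imread('pics/s4side.png'));S=np.load('pics/side0.npz');d.update(mtx=S['mtx'],R=S['R'],t=S['t'])
print(line(d),line(d,prior=0.1))"
```

```text
(0.097, 88.0) (0.097, 88.0)
```

carry_out([
  [0.2,0.62,0.52,0,0,0,0],
  [0.2,0.83,0.3,0,0,0,0],
  [0.2,0.94,-0.03,0,0,0,0],
  [0.2,0.86,-0.39,0,0,0,0],
  [0.2,0.64,-0.69,0,0,0,0],
  [0.2,0.33,-0.88,0,0,0,0],
  [0.2,-0.04,-0.95,0,0,0,0],
  [0.2,-0.4,-0.85,0,0,0,0],
])

```text
clock: 9.05
position: [0.5344, -0.0759, 0.1421]
ee_rot: [0.786, -3.041, -0.002]
force: [2.4, 9.4, 7.0]
width: 0.322
gripper_force: 20.0
```

carry_out([
  [0.2,-0.7,-0.63,0,0,0,0],
  [0.2,-0.89,-0.32,0,0,0,0],
  [0.2,-0.94,0.05,0,0,0,0],
  [0.2,-0.85,0.41,0,0,0,0],
  [0.2,-0.62,0.7,0,0,0,0],
  [0.2,-0.31,0.89,0,0,0,0],
  [0.2,0.05,0.94,0,0,0,0],
  [0.2,0.42,0.85,0,0,0,0],
])

```text
clock: 9.85
position: [0.5837, 0.0345, 0.142]
ee_rot: [0.788, -3.041, 0.002]
force: [-4.4, -11.9, 11.3]
width: 0.319
gripper_force: 20.0
```

carry_out([
  [0.2,0.71,0.62,0,0,0,0],
  [0.2,0.89,0.3,0,0,0,0],
  [0.2,0.94,-0.07,0,0,0,0],
  [0.2,0.84,-0.42,0,0,0,0],
  [0.2,0.62,-0.72,0,0,0,0],
  [0.2,0.29,-0.89,0,0,0,0],
  [0.2,-0.08,-0.94,0,0,0,0],
  [0.2,-0.43,-0.84,0,0,0,0],
])

```text
clock: 10.65
position: [0.5366, -0.0768, 0.1421]
ee_rot: [0.786, -3.041, -0.002]
force: [2.2, 9.1, 6.2]
width: 0.324
gripper_force: 20.0
```

```bash
python3 -c "
from h import *
look(('side',),'r1');d=dict(pixels=cv2.imread('pics/r1side.png'));S=np.load('pics/side0.npz');d.update(mtx=S['mtx'],R=S['R'],t=S['t']);print(line(d,prior=4.4))"
```

```text
side t 10.65 ang (4.254, 103.0) pos [ 0.5366 -0.0768  0.1421] F [2.23 9.11 6.18] crank -1.934 0.0602
(4.254, 103.0)
```

carry_out([
  [0.2,-0.72,-0.61,0,0,0,0],
  [0.2,-0.9,-0.28,0,0,0,0],
  [0.2,-0.93,0.08,0,0,0,0],
  [0.2,-0.84,0.44,0,0,0,0],
  [0.2,-0.6,0.73,0,0,0,0],
  [0.2,-0.27,0.9,0,0,0,0],
  [0.2,0.09,0.93,0,0,0,0],
  [0.2,0.44,0.83,0,0,0,0],
])

```text
clock: 11.5
position: [0.5819, 0.0353, 0.142]
ee_rot: [0.788, -3.041, 0.002]
force: [-4.6, -12.5, 9.7]
width: 0.321
gripper_force: 20.0
```

carry_out([
  [0.2,0.74,0.6,0,0,0,0],
  [0.2,0.9,0.27,0,0,0,0],
  [0.2,0.93,-0.1,0,0,0,0],
  [0.2,0.83,-0.46,0,0,0,0],
  [0.2,0.59,-0.73,0,0,0,0],
  [0.2,0.26,-0.91,0,0,0,0],
  [0.2,-0.11,-0.94,0,0,0,0],
  [0.2,-0.46,-0.82,0,0,0,0],
])

```text
clock: 12.3
position: [0.5387, -0.0775, 0.142]
ee_rot: [0.786, -3.041, -0.002]
force: [2.0, 10.3, 6.3]
width: 0.324
gripper_force: 20.0
```

```bash
python3 -c "
from h import *
look(('side',),'r2')"
cat >> log.py <<'E'
seg+=[[3.4,.1],[3.7,.1],[3.95,2.2],[0,.05],[3.95,1.6]]
E
python3 - <<'E'
from sim import *;from log import *
x,f=run(seg,4.0,2.29,obs)
T,V=sim(x,segs(seg),2.29);t=4+.005*np.arange(1,len(T)+1)
print([(q,round(float(np.interp(q,t,T)%(2*np.pi)),2),round(float(np.interp(q,t,V)),3)) for q in(8.3,9.1,9.9,10.7,11.0,11.5,12.3)],t[-1])
E
```

```text
side t 12.3 ang (1.22, 128.0) pos [ 0.5387 -0.0775  0.142 ] F [ 2.01 10.33  6.28] crank -1.897 0.0601
[(8.3, 0.23, 1.082), (9.1, 1.39, 1.774), (9.9, 2.93, 2.014), (10.7, 4.57, 1.961), (11.0, 5.14, 1.929), (11.5, 6.13, 2.027), (12.3, 1.5, 2.086)] 12.3
```

```bash
cat >> log.py <<'E'
obs=[(5.6,3.055,1),(6.45,4.121,1),(8.2,6.33,.3),(10.65,10.537,1),(12.3,13.786,1)]
E
python3 - <<'E'
from sim import *;from log import *
x,f=run(seg,4.0,2.29,obs);print(x,f)
for v in(3.95,4.0,4.05,4.1):
    S=seg+[[0,.05],[v,6.4]];T,V=sim(x,segs(S),2.29);t=4+.005*np.arange(1,len(T)+1)
    print(v,[(q,round(float(np.interp(q,t,V))*9.549,2)) for q in(12.3,12.4,12.5,12.8,13.2,14,18)],T[-1]%(2*np.pi),t[-1])
E
python3 spin.py 4.2 4.05x63
```

```text
[0.0413715  0.08920198] [ 0.02784294 -0.03124399 -0.01044388  0.01815653 -0.0089728 ]
3.95 [(12.3, 19.42), (12.4, 17.28), (12.5, 17.34), (12.8, 18.25), (13.2, 18.93), (14, 19.44), (18, 19.6)] 1.7091064365958388 18.75
4.0 [(12.3, 19.42), (12.4, 17.3), (12.5, 17.42), (12.8, 18.45), (13.2, 19.23), (14, 19.81), (18, 20.0)] 1.950581615121692 18.75
4.05 [(12.3, 19.42), (12.4, 17.31), (12.5, 17.49), (12.8, 18.66), (13.2, 19.53), (14, 20.18), (18, 20.4)] 2.1920567936474775 18.75
4.1 [(12.3, 19.42), (12.4, 17.33), (12.5, 17.56), (12.8, 18.86), (13.2, 19.84), (14, 20.56), (18, 20.8)] 2.433531972173288 18.75
[ [.2,-0.8,-0.6,0,0,0,0], [.2,-0.94,-0.23,0,0,0,0], [.2,-0.95,0.16,0,0,0,0], [.2,-0.81,0.52,0,0,0,0], [.2,-0.54,0.8,0,0,0,0], [.2,-0.19,0.95,0,0,0,0], [.2,0.21,0.94,0,0,0,0], [.2,0.56,0.78,0,0,0,0] ]
[ [.2,0.83,0.51,0,0,0,0], [.2,0.95,0.13,0,0,0,0], [.2,0.93,-0.25,0,0,0,0], [.2,0.76,-0.6,0,0,0,0], [.2,0.46,-0.85,0,0,0,0], [.2,0.09,-0.96,0,0,0,0], [.2,-0.3,-0.92,0,0,0,0], [.2,-0.63,-0.72,0,0,0,0] ]
[ [.2,-0.87,-0.42,0,0,0,0], [.2,-0.97,-0.04,0,0,0,0], [.2,-0.9,0.34,0,0,0,0], [.2,-0.69,0.67,0
[... 416 characters left out ...]
,-0.2,0.95,0,0,0,0], [.2,0.2,0.94,0,0,0,0], [.2,0.55,0.8,0,0,0,0], [.2,0.82,0.51,0,0,0,0] ]
[ [.2,0.96,0.14,0,0,0,0], [.2,0.93,-0.24,0,0,0,0], [.2,0.76,-0.59,0,0,0,0], [.2,0.47,-0.84,0,0,0,0], [.2,0.1,-0.96,0,0,0,0], [.2,-0.28,-0.92,0,0,0,0], [.2,-0.63,-0.74,0,0,0,0], [.2,-0.87,-0.43,0,0,0,0] ]
[ [.2,-0.96,-0.05,0,0,0,0], [.2,-0.91,0.33,0,0,0,0], [.2,-0.7,0.67,0,0,0,0], [.2,-0.38,0.88,0,0,0,0], [.2,-0.01,0.97,0,0,0,0], [.2,0.38,0.89,0,0,0,0], [.2,0.69,0.67,0,0,0,0], [.2,0.91,0.34,0,0,0,0] ]
[ [.2,0.96,-0.05,0,0,0,0], [.2,0.87,-0.42,0,0,0,0], [.2,0.63,-0.72,0,0,0,0], [.2,0.3,-0.92,0,0,0,0], [.2,-0.09,-0.96,0,0,0,0], [.2,-0.46,-0.85,0,0,0,0], [.2,-0.76,-0.6,0,0,0,0], [.2,-0.93,-0.25,0,0,0,0] ]
```

carry_out([
  [0.2,-0.8,-0.6,0,0,0,0],
  [0.2,-0.94,-0.23,0,0,0,0],
  [0.2,-0.95,0.16,0,0,0,0],
  [0.2,-0.81,0.52,0,0,0,0],
  [0.2,-0.54,0.8,0,0,0,0],
  [0.2,-0.19,0.95,0,0,0,0],
  [0.2,0.21,0.94,0,0,0,0],
  [0.2,0.56,0.78,0,0,0,0],
])

```text
clock: 13.15
position: [0.5745, 0.0379, 0.142]
ee_rot: [-0.789, 3.041, -0.002]
force: [-1.5, -11.2, 9.1]
width: 0.318
gripper_force: 20.0
```

carry_out([
  [0.2,0.83,0.51,0,0,0,0],
  [0.2,0.95,0.13,0,0,0,0],
  [0.2,0.93,-0.25,0,0,0,0],
  [0.2,0.76,-0.6,0,0,0,0],
  [0.2,0.46,-0.85,0,0,0,0],
  [0.2,0.09,-0.96,0,0,0,0],
  [0.2,-0.3,-0.92,0,0,0,0],
  [0.2,-0.63,-0.72,0,0,0,0],
])

```text
clock: 13.95
position: [0.5512, -0.0803, 0.142]
ee_rot: [0.786, -3.042, -0.003]
force: [-0.8, 11.4, 7.5]
width: 0.32
gripper_force: 20.0
```

carry_out([
  [0.2,-0.87,-0.42,0,0,0,0],
  [0.2,-0.97,-0.04,0,0,0,0],
  [0.2,-0.9,0.34,0,0,0,0],
  [0.2,-0.69,0.67,0,0,0,0],
  [0.2,-0.38,0.89,0,0,0,0],
  [0.2,0.01,0.96,0,0,0,0],
  [0.2,0.38,0.89,0,0,0,0],
  [0.2,0.71,0.66,0,0,0,0],
])

```text
clock: 14.75
position: [0.5628, 0.0399, 0.142]
ee_rot: [-0.789, 3.04, -0.001]
force: [1.1, -12.0, 7.6]
width: 0.32
gripper_force: 20.0
```

carry_out([
  [0.2,0.9,0.33,0,0,0,0],
  [0.2,0.97,-0.05,0,0,0,0],
  [0.2,0.86,-0.43,0,0,0,0],
  [0.2,0.63,-0.74,0,0,0,0],
  [0.2,0.28,-0.92,0,0,0,0],
  [0.2,-0.1,-0.96,0,0,0,0],
  [0.2,-0.47,-0.84,0,0,0,0],
  [0.2,-0.76,-0.59,0,0,0,0],
])

```text
clock: 15.55
position: [0.5633, -0.0806, 0.1419]
ee_rot: [0.786, -3.042, -0.003]
force: [-3.5, 12.4, 9.1]
width: 0.319
gripper_force: 20.0
```

carry_out([
  [0.2,-0.94,-0.24,0,0,0,0],
  [0.2,-0.95,0.15,0,0,0,0],
  [0.2,-0.82,0.51,0,0,0,0],
  [0.2,-0.55,0.79,0,0,0,0],
  [0.2,-0.2,0.95,0,0,0,0],
  [0.2,0.2,0.94,0,0,0,0],
  [0.2,0.55,0.8,0,0,0,0],
  [0.2,0.82,0.51,0,0,0,0],
])

```text
clock: 16.35
position: [0.5511, 0.0396, 0.142]
ee_rot: [-0.789, 3.039, -0.001]
force: [2.3, -11.5, 5.7]
width: 0.318
gripper_force: 20.0
```

carry_out([
  [0.2,0.96,0.14,0,0,0,0],
  [0.2,0.93,-0.24,0,0,0,0],
  [0.2,0.76,-0.59,0,0,0,0],
  [0.2,0.47,-0.84,0,0,0,0],
  [0.2,0.1,-0.96,0,0,0,0],
  [0.2,-0.28,-0.92,0,0,0,0],
  [0.2,-0.63,-0.74,0,0,0,0],
  [0.2,-0.87,-0.43,0,0,0,0],
])

```text
clock: 17.15
position: [0.5753, -0.0784, 0.1419]
ee_rot: [0.786, -3.042, -0.004]
force: [-5.1, 12.7, 12.8]
width: 0.324
gripper_force: 20.0
```

carry_out([
  [0.2,-0.96,-0.05,0,0,0,0],
  [0.2,-0.91,0.33,0,0,0,0],
  [0.2,-0.7,0.67,0,0,0,0],
  [0.2,-0.38,0.88,0,0,0,0],
  [0.2,-0.01,0.97,0,0,0,0],
  [0.2,0.38,0.89,0,0,0,0],
  [0.2,0.69,0.67,0,0,0,0],
  [0.2,0.91,0.34,0,0,0,0],
])

```text
clock: 17.95
position: [0.5397, 0.0369, 0.142]
ee_rot: [-0.79, 3.039, -0.001]
force: [6.4, -10.5, 3.2]
width: 0.321
gripper_force: 20.0
```

carry_out([
  [0.2,0.96,-0.05,0,0,0,0],
  [0.2,0.87,-0.42,0,0,0,0],
  [0.2,0.63,-0.72,0,0,0,0],
  [0.2,0.3,-0.92,0,0,0,0],
  [0.2,-0.09,-0.96,0,0,0,0],
  [0.2,-0.46,-0.85,0,0,0,0],
  [0.2,-0.76,-0.6,0,0,0,0],
  [0.2,-0.93,-0.25,0,0,0,0],
])

```text
clock: 18.75
position: [0.5862, -0.0741, 0.1419]
ee_rot: [0.786, -3.041, -0.004]
force: [-7.7, 10.8, 13.2]
width: 0.326
gripper_force: 20.0
```

```bash
python3 spin.py 4.05x16; python3 -c "
from cell import arm
print(arm.observe()['clock'])"
```

```text
[ [.2,-0.96,0.14,0,0,0,0], [.2,-0.82,0.5,0,0,0,0], [.2,-0.56,0.79,0,0,0,0], [.2,-0.21,0.94,0,0,0,0], [.2,0.19,0.95,0,0,0,0], [.2,0.54,0.8,0,0,0,0], [.2,0.82,0.52,0,0,0,0], [.2,0.95,0.15,0,0,0,0] ]
[ [.2,0.94,-0.23,0,0,0,0], [.2,0.77,-0.58,0,0,0,0], [.2,0.48,-0.84,0,0,0,0], [.2,0.11,-0.96,0,0,0,0], [.2,-0.28,-0.92,0,0,0,0], [.2,-0.62,-0.74,0,0,0,0], [.2,-0.86,-0.44,0,0,0,0], [.2,-0.96,-0.06,0,0,0,0] ]
18.75
```

carry_out([
  [0.2,-0.96,0.14,0,0,0,0],
  [0.2,-0.82,0.5,0,0,0,0],
  [0.2,-0.56,0.79,0,0,0,0],
  [0.2,-0.21,0.94,0,0,0,0],
  [0.2,0.19,0.95,0,0,0,0],
  [0.2,0.54,0.8,0,0,0,0],
  [0.2,0.82,0.52,0,0,0,0],
  [0.2,0.95,0.15,0,0,0,0],
])

```text
clock: 19.55
position: [0.529, 0.0322, 0.142]
ee_rot: [-0.791, 3.038, 0.001]
force: [6.9, -8.8, 3.0]
width: 0.321
gripper_force: 20.0
```

carry_out([
  [0.2,0.94,-0.23,0,0,0,0],
  [0.2,0.77,-0.58,0,0,0,0],
  [0.2,0.48,-0.84,0,0,0,0],
  [0.2,0.11,-0.96,0,0,0,0],
  [0.2,-0.28,-0.92,0,0,0,0],
  [0.2,-0.62,-0.74,0,0,0,0],
  [0.2,-0.86,-0.44,0,0,0,0],
  [0.2,-0.96,-0.06,0,0,0,0],
])

```text
clock: 20.35
position: [0.5962, -0.0677, 0.1419]
ee_rot: [0.786, -3.041, -0.004]
force: [-9.7, 10.2, 15.9]
width: 0.323
gripper_force: 20.0
```

```bash
python3 -c "
from h import *
look(('side',),'e1')"
cat >> log.py <<'E'
seg+=[[0,.05],[4.2,.1],[4.05,7.9]]
E
python3 - <<'E'
from sim import *;from log import *
x,f=run(seg,4.0,2.29,obs)
T,V=sim(x,segs(seg),2.29);print("pred",T[-1],T[-1]%(2*np.pi),V[-1]*9.549)
E
```

```text
side t 20.35 ang (5.6, 130.0) pos [ 0.5962 -0.0677  0.1419] F [-9.72 10.24 15.9 ] crank -0.89 0.0607
pred 30.75502892793648 5.622287699218134 20.397459991433973
```

```bash
python3 - <<'E'
from sim import *;from log import *
x,f=run(seg,4.0,2.29,obs+[(20.35,30.733,1)]);print(x,f)
for v in(0.,1,1.5,2,2.5,3):
    T,V=sim(x,segs(seg+[[0,.05],[v,.1],[v*.6,.1],[v*.3,.1],[0,1.5]]),2.29);print(v,T[-1]-10*np.pi,np.argmax(V[-300:]<1e-3)*.005)
E
```

```text
[0.04095584 0.08935394] [ 0.03069095 -0.02806125 -0.01031036  0.01735943 -0.0130451   0.0017801 ]
0.0 -0.10800373812921649 0.25
1 -0.02404156450312911 0.31
1.5 0.02069233606266252 0.34
2 0.06704227534256901 0.365
2.5 0.11485306359444536 0.39
3 0.1640018717728502 0.41500000000000004
```

```bash
python3 spin.py .8 .5 .2 0x5
```

```text
[ [.2,-0.19,0.03,0,0,0,0], [.2,-0.12,0.03,0,0,0,0], [.2,-0.05,0.01,0,0,0,0], [.2,0,0,0,0,0,0], [.2,0,0,0,0,0,0], [.2,0,0,0,0,0,0], [.2,0,0,0,0,0,0], [.2,0,0,0,0,0,0] ]
```

carry_out([
  [0.2,-0.19,0.03,0,0,0,0],
  [0.2,-0.12,0.03,0,0,0,0],
  [0.2,-0.05,0.01,0,0,0,0],
  [0.2,0,0,0,0,0,0],
  [0.2,0,0,0,0,0,0],
  [0.2,0,0,0,0,0,0],
  [0.2,0,0,0,0,0,0],
  [0.2,0,0,0,0,0,0],
])

```text
clock: 21.2
position: [0.603, -0.061, 0.142]
ee_rot: [-0.79, 3.04, 0.003]
force: [-2.3, 2.2, 8.6]
width: 0.322
gripper_force: 20.0
```

```bash
python3 - <<'E'
from h import *
look(('side','wrist','top'),'z',prior=0)
L=[cv2.resize(cv2.imread("pics/zside.png")[210:270,325:385],(400,400),interpolation=cv2.INTER_CUBIC),cv2.resize(cv2.imread("pics/ztop.png")[125:185,280:340],(400,400),interpolation=cv2.INTER_CUBIC)]
cv2.imwrite("pics/zc.png",np.hstack(L))
E
```

```text
side t 21.2 ang (6.26, 120.0) pos [ 0.603 -0.061  0.142] F [-2.33  2.18  8.58] crank -0.733 0.0605
wrist t 21.25 ang (0.037, 25.0) pos [ 0.603 -0.061  0.142] F [-2.46  1.3   8.11] crank -0.733 0.0605
top t 21.3 ang (5.742, -3.0) pos [ 0.603  -0.0609  0.142 ] F [-2.97  1.56  9.01] crank -0.732 0.0605
```

View pics/zc.png

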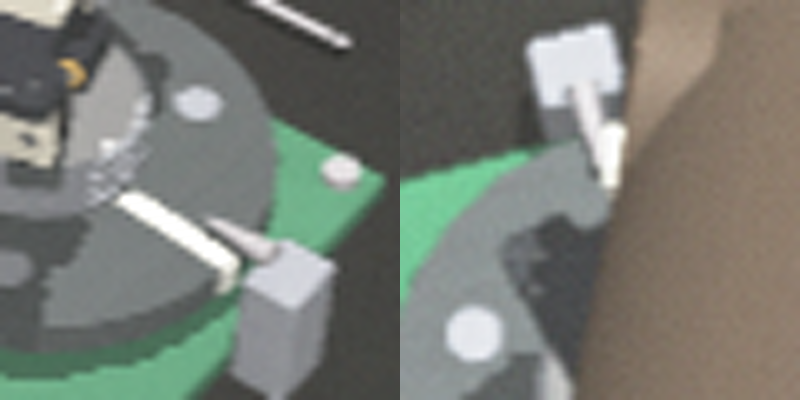

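```bash
python3 - <<'E'
from h import *
S=np.load("pics/side0.npz");T=np.load("pics/top0.npz")
px=lambda u,v:(324.58+u/6.667,209.58+v/6.667)
A=lambda X:np.arctan2(X[:,1]-C[1],X[:,0]-C[0]).round(4)
L=ray(S,[px(130,200),px(180,232),px(228,263)],.062);print(A(L),np.hypot(*(L[:,:2]-C).T))
P_=ray(S,px(210,222),.0735);print("ptr",A(P_),np.hypot(*(P_[0,:2]-C)))
P_=ray(T,(280-.42+205/6.667,124.58+178/6.667),.0735);print("ptr top",A(P_),np.hypot(*(P_[0,:2]-C)))
print("ptr earlier",A(np.array([[.6536,.0046]])))
E
```

```text
[0.2361 0.2185 0.2091] [0.05646749 0.08637122 0.11462848]
ptr [0.2707] 0.09892143304002912
ptr top [0.2499] 0.09206299107636212
ptr earlier [0.2568]
```

```bash
python3 - <<'E'
from sim import *
for p in([2.,2.,1.],[2.5,2.5,1.2],[3,3,1.5],[2.5,2.5,2.5],[2,2.5,2.5,1.2],[2,3,3,1.5]):
    out=[]
    for x in((.041,.0894),(.041,.085),(.044,.0894)):
        out.append(round(float(sim(x,segs([[v,.1] for v in p]+[[0,.8]]),0)[0][-1]),4))
    print(p,out)
E
cp st.json st_b.json; python3 spin.py 2 3 3 1.5 0x4
```

```text
[2.0, 2.0, 1.0] [0.0125, 0.0164, 0.0118]
[2.5, 2.5, 1.2] [0.039, 0.045, 0.0369]
[3, 3, 1.5] [0.0752, 0.0833, 0.0715]
[2.5, 2.5, 2.5] [0.0632, 0.0714, 0.0599]
[2, 2.5, 2.5, 1.2] [0.0626, 0.0721, 0.0594]
[2, 3, 3, 1.5] [0.1033, 0.1148, 0.0984]
[ [.2,-0.44,0.19,0,0,0,0], [.2,-0.58,0.42,0,0,0,0], [.2,-0.42,0.58,0,0,0,0], [.2,-0.14,0.33,0,0,0,0], [.2,0,0,0,0,0,0], [.2,0,0,0,0,0,0], [.2,0,0,0,0,0,0], [.2,0,0,0,0,0,0] ]
```

Using 2.6, 2.6, 1.4 should move it about 0.047 rad.

```bash
cp st_b.json st.json; python3 spin.py 2.6 2.6 1.4 0x4
```

```text
[ [.2,-0.56,0.26,0,0,0,0], [.2,-0.49,0.39,0,0,0,0], [.2,-0.21,0.25,0,0,0,0], [.2,0,0,0,0,0,0], [.2,0,0,0,0,0,0], [.2,0,0,0,0,0,0], [.2,0,0,0,0,0,0] ]
```

carry_out([
  [0.2,-0.56,0.26,0,0,0,0],
  [0.2,-0.49,0.39,0,0,0,0],
  [0.2,-0.21,0.25,0,0,0,0],
  [0.2,0,0,0,0,0,0],
  [0.2,0,0,0,0,0,0],
  [0.2,0,0,0,0,0,0],
  [0.2,0,0,0,0,0,0],
])

```text
clock: 22.05
position: [0.6185, -0.0265, 0.1419]
ee_rot: [0.789, -3.039, -0.003]
force: [-6.1, 1.3, 11.0]
width: 0.319
gripper_force: 20.0
```

```bash
python3 - <<'E'
from h import *
look(('side','wrist'),'y',prior=0)
L=[cv2.resize(cv2.imread("pics/yside.png")[210:270,325:385],(400,400),interpolation=cv2.INTER_CUBIC),cv2.resize(cv2.imread("pics/ywrist.png")[150:310,200:440],(400,400))]
cv2.imwrite("pics/yc.png",np.hstack(L))
E
```

```text
side t 22.05 ang (0.062, 82.0) pos [ 0.6185 -0.0265  0.1419] F [-6.13  1.28 11.04] crank -0.099 0.0608
wrist t 22.1 ang (0.318, 59.0) pos [ 0.6185 -0.0266  0.1419] F [-6.14  0.72 10.79] crank -0.1 0.0608
```

View pics/yc.png

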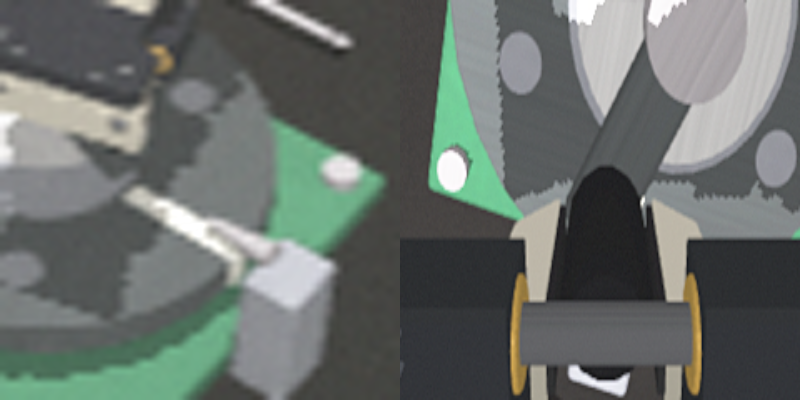

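```bash
python3 - <<'E'
from h import *
S=np.load("pics/side0.npz")
px=lambda u,v:(324.58+u/6.667,209.58+v/6.667)
A=lambda X:np.arctan2(X[:,1]-C[1],X[:,0]-C[0]).round(4)
b=[cv2.imread(f"pics/{n}side.png").min(2).astype(np.float32) for n in"zy"]
print("bolts",A(ray(S,[px(198,103),px(194,96)],.062)),A(ray(S,[px(14,268),px(18,268)],.062)))
L=ray(S,[px(138,195),px(180,221),px(235,258)],.062);print(A(L),np.hypot(*(L[:,:2]-C).T))
E
```

```text
bolts [1.2574 1.3161] [-0.8037 -0.7806]
[0.3225 0.2859 0.249 ] [0.05772969 0.08248052 0.11536361]
```

carry_out([
  [0.35,0,0,0,0,0,0],
  [0.4,0,0,0,0,0,0],
  [0.45,0,0,0,0,0,0],
  [0.52,0,0,0,0,0,0],
  [0.52,0,0,0,0,0,0],
  [0.52,0,0,-0.6,0,0,0],
  [0.52,0,0,-1,0,0,0],
  [0.52,0,0,-1,0,0,0],
])

```text
clock: 22.95
position: [0.6192, -0.0277, 0.2068]
ee_rot: [0.788, -3.04, -0.0]
force: [-0.0, 0.4, -0.3]
width: 0.518
gripper_force: 0.0
```

carry_out([
  [0.52,0,0,-1,0,0,0],
  [0.52,0,0,-1,0,0,0],
  [0.52,0.5,0.9,-0.5,0,0,0],
  [0.52,0.5,0.9,0,0,0,0],
  [0.52,0.5,0.9,0,0,0,0],
  [0.52,0.5,0.9,0,0,0,0],
  [0.52,0.5,0.9,0,0,0,0],
  [0.52,0.5,0.9,0,0,0,0],
])

```text
clock: 23.75
position: [0.4875, 0.0544, 0.269]
ee_rot: [-0.788, 3.041, 0.0]
force: [0.1, 0.6, 0.4]
width: 0.519
gripper_force: 0.0
```

carry_out([
  [0.52,0.6,0.9,0,0,0,0],
  [0.52,0.6,0.9,0,0,0,0],
  [0.52,0.6,0.9,0,0,0,0],
  [0.52,0.6,0.9,0,0,0,0],
  [0.52,0.6,0.9,0,0,0,0],
  [0.52,0.6,0.9,0,0,0,0],
])

```text
clock: 24.35
position: [0.3432, 0.1286, 0.2691]
ee_rot: [-0.788, 3.041, 0.0]
force: [0.0, -0.1, 0.4]
width: 0.518
gripper_force: 0.0
```

```bash
python3 - <<'E'
from h import *
look(('side','top','wrist'),'v',prior=0)
L=[cv2.resize(cv2.imread("pics/vside.png")[210:270,325:385],(400,400),interpolation=cv2.INTER_CUBIC),cv2.resize(cv2.imread("pics/vtop.png")[130:190,285:345],(400,400),interpolation=cv2.INTER_CUBIC)]
cv2.imwrite("pics/vc.png",np.hstack(L))
E
```

```text
side t 24.35 ang (0.053, 109.0) pos [0.3432 0.1286 0.2691] F [ 0.02 -0.12  0.39] crank 2.535 0.2614
top t 24.4 ang (6.287, 86.0) pos [0.3397 0.1302 0.2688] F [-4.94  2.23 -0.88] crank 2.537 0.2652
wrist t 24.45 ang (5.664, 3.0) pos [0.3417 0.1294 0.269 ] F [-0.06 -0.15 -0.34] crank 2.535 0.2632
```

View pics/vc.png

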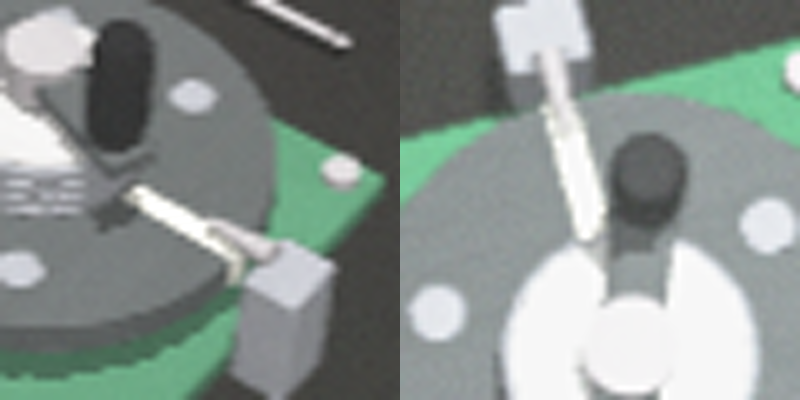

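```bash
python3 - <<'E'
from h import *
T=np.load("pics/top0.npz");S=np.load("pics/side0.npz")
px=lambda u,v:(284.58+(u-400)/6.667,129.58+v/6.667)
A=lambda X:np.arctan2(X[:,1]-C[1],X[:,0]-C[0]).round(4)
L=ray(T,[px(592,235),px(578,185),px(556,112)],.062);print("line",A(L),np.hypot(*(L[:,:2]-C).T))
q=ray(T,[px(570,133)],.0735);print("ptr",A(q),np.hypot(*(q[0,:2]-C)))
# fine: line colour(bright, warm) rows in unrolled top picture vs bolts: centre by profile at radii
for n,D in(("vtop",T),("vside",S)):
    g=cv2.imread(f"pics/{n}.png").astype(np.float32).min(2)
    for r in(.068,.076,.084):
        a=np.arange(-.25,.25,.005);X=np.c_[C[0]+r*np.cos(a+.248),C[1]+r*np.sin(a+.248),0*a+.062];c=X@D["R"].T+D["t"];u=(c[:,:2]/c[:,2:]*D["mtx"][0,0]+D["mtx"][:2,2]).astype(np.float32)
        v=cv2.remap(g,u[:,:1],u[:,1:],cv2.INTER_LINEAR).ravel();w=np.clip(v-150,0,None);print(n,r,round(float((w*a).sum()/w.sum()),4))
E
```

```text
line [0.2674 0.2663 0.2712] [0.05560994 0.07730431 0.10924491]
ptr [0.244] 0.09692382861468099
vtop 0.068 0.003
vtop 0.076 0.0023
vtop 0.084 0.0022
vside 0.068 0.0559
vside 0.076 0.0565
vside 0.084 0.0507
```

```bash
python3 -c "
from cell import arm
print(arm.sign_off())"
```

```text
the job is handed in; nothing more can be done
None
```

I ran the flywheel at about 20 rpm for roughly 7 s, by camera readings and a fitted drive model. I then stopped it with the white line within about 0.02 rad of the pointer, released the handle, moved clear and handed the job in at about 24.5 s.

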